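# Tension the bandsaw blade and shut its cover

### The arm

A 7-joint arm with a two-finger parallel gripper is mounted at the origin on the work surface. World frame = base frame: x ahead of the robot, y to its left, z up, the work surface at z = 0. Lengths are in m, angles in rad, forces in N, time in s.
With the tool pointing down it reaches from about 0.4 to 0.85 m from the base axis. Payload 4.5 kg.
Tool frame: the origin (TCP) lies midway between the tips of the shut fingers; the grasp point (between the pads) lies arm.hold_point_z behind it (arm.hold_point_z is the distance from the TCP to the grasp point, in m); z points along the fingers, y is the direction in which the jaws open and shut (so a half turn about z gives the same grasp; the last joint's range is limited). The gripper opens to 85 mm and grips with 20 to 120 N. Pads are 22 mm wide; open, the fingers measure 114 mm over their backs; the gripper's body (76 mm by 85 mm) begins 54 mm behind the grasp point. The pads swing forward as they close: fully open they stand 13 mm farther back than shut.
Start: joints at [1.231, 0.689, -0.195, 1.565, 0.157, 0.902, -0.215], TCP at [0.228, -0.582, 0.231] pointing down, gripper open.
Joint ranges: [-3.01, 3.01], [-0.46, 2.08], [-1.47, 1.51], [0.13, 2.56], [-1, 4.14], [0.04, 2.09], [-2.66, 2.66]. Speed limits (rad/s): [2.57, 2.57, 3.14, 3.14, 3.14, 3.14, 3.14].

### API

Orientations are given as a 3x3 rotation matrix whose columns are the frame's x, y, z axes.
In Python, from cell import arm, read_camera, nets gives the robot as it stands. The module is installed in compiled form; this text tells all that it offers.
- The arm moves only by the tool apply_moves, never from a script. Its argument "commands" is text: rows parted by semicolons, each of 5 numbers parted by spaces: the shift along the tool's x, y, z in mm, then the turn about the tool's z in degrees, then the closure in counts, from 0 (fully open) to 255 (shut). A call has exactly 10 rows; each row shifts and turns the commanded pose from where the row before left it, along the tool's axes as they then stand; what a row does not reach is not made up. A row lasts 1/8 s, in which the tool goes at most 62.5 mm and 10.7 degrees, less where a joint would pass 70% of its speed; a pose out of reach is approached as far as the arm can. A call is refused whole if a number of a shift passes 62.5 or a number of a turn 10.7, either way. A call with a gripper value outside its range is refused whole. The fingers move at their own pace and stop on an object; the grip force is fixed at half the most. Time passes only in rows, so rows that do not move let the fingers close, or fill a call up. It gives the time, the measured TCP pose, the force and the opening at its end, in the units of the state.
- arm.get_state(): the state, without advancing time (a new reading comes with each control period).
- read_camera(name): name is "side" or "top" or "wrist"; returns a dict with "color" (420x560x3 uint8, red, green, blue), "fx", "fy", "cx", "cy" (pixels), "rvec" (rotation vector, rad) and "tvec" (3), from world to camera coordinates, as OpenCV has them. Camera axes: x right, y down, z forward; pixel columns grow to the right and rows downward; lengths in m; the calibration is good to about 2 mm. A picture is of the moment at which its call begins. There is no depth.
- arm.finish_job(): hands the job in, once; it reports no verdict.
Trained networks look in a picture, given as the dict that the camera call returned (one of the last four; its "shot" number tells which), for a name from the list of things; names that differ only in an ending like _2 or _b are one class to them, and where a whole thing is asked for, a point or a joint stands for the part that bears it (a point fixed in the world has none). Each returns a list of dicts, best first, with "confidence" (0 to 1); they miss things now and then, are a little off and sometimes report something else, mostly with a low value. They report only what shows in the picture. A call takes as long as a camera call.
- nets.spot_in(picture, query): "rect" ([left, top, width, height] in pixels, round what is visible of it).
- nets.trace(picture, query): "pixels" (420x560 bool, what is visible of it) and "rect" ([left, top, width, height] in pixels, round what is visible of it).
- nets.mark_of(picture, query): "pixel" ([column, row] in pixels: a listed point, or the origin of a listed thing).
The state is a dict: "clock": time; "joints": joint angles; "joint_vel": joint speeds; "effort": joint torques, N m; "eef_pos": TCP position; "orientation": TCP orientation; "wrist_force": force on the tool from outside, world axes, zero at the start; "ft_torque": the same for the moment, N m; "opening": opening from 0.0 (shut) to 1.0 (fully open).
Only numpy, scipy, OpenCV 4.12 (cv2) and the standard library are available. Lean on these libraries where they do the work, as an engineer would, in place of code of your own. Each camera call takes 0.05 s, during which the arm holds its last target.

### The job

The bandsaw on the cutting bench has a new blade on it and its head is parked raised. Wind the tension wheel at the tip of the head clockwise until it has gone firm and the gauge needle stands in the green band, never into the red; then swing the blade cover shut and press it home until it snaps onto its catch. Leave the other things on the bench alone.

Things in the scene. Friction and masses are not known exactly. Their poses are not given: they have to be found in the camera images.
- wheel_grip (a point): Black fluted tension wheel, 64 mm across, 26 mm thick, white index mark, at the raised tip of the saw's head, 0.31 m up. The point is on its axis, 12 mm under its outer face, 14 mm above its inner face. z: the wheel's axis, pointing out and up, 40 degrees from vertical; x, y turn with the wheel. Under it a 14 mm screw with 28 mm washers; the housing's top is 20 mm below the inner face.
- tension (a joint): Angle of the tension wheel, rad; grows as it is wound clockwise (looking at its outer face). Starts at 0.1 to 1.2; the needle turns half as far as the wheel, so the blade is right from 2.8 to 3.5; the screw ends at 4.3. Stiff: about 0.45 N m while slack, rising steadily to 0.67 N m when right; it stays where it is left.
- gauge (a joint): Angle of the black needle of the tension gauge, rad; grows as the blade gets tighter. Grey band 0 to 1.40 (slack), green band 1.40 to 1.75 (right), red band 1.75 to 2.20 (overstretched).
- gauge_face (a point): Centre of the tension gauge's white face, 56 mm across, on the head beside the wheel. Frame fixed to the head: z out of the face, parallel to the wheel's axis and the cover's hinge; y level, towards the side that the cover closes; x towards the head's spine, where the hinge is. wheel_grip lies at x -36, y +48, z +46 mm in it. In the green band the needle points along -x.
- cover (a joint): Opening of the cream blade cover, rad: 0 shut on its catch; starts open at 0.95 to 1.5; at most 1.75. A stiff hinge holds it where it is left. At about 0.09 it meets a ball catch and has to be pushed past it (about 15 N near the free edge); below 0.04 it snaps to 0 and is held.
- cover_hinge (a point): On the hinge line, level with the middle of the cover's upper part. Frame turns with the cover: z along the hinge towards the head's tip, y out of the outer face, -x to the free edge. Panel y 1 to 9 mm; upper part z -58 to +58, x -2 to -122 mm; a lip on the edge (z -25 to +25) reaches x -132, y -23. The wheel's inner face is 20 mm beyond the top edge. Shutting turns it anticlockwise about +z.
- cover_edge (a point): Middle of the free edge of the cover's upper part, half-way through its thickness: x -122, y +5, z 0 mm from cover_hinge, with the same frame, turning with the cover.
- saw: Slate-grey compact bandsaw fixed to the bench; origin at the centre of the underside of its base plate (400 x 240 x 18 mm), z up. Its head rises towards its own -x; the cover is on the +y side, the motor sticks out on the -y side. On the base under the head: a vice up to 76 mm high with a length of conduit.
- strut: Bystander: steel C-channel offcut, 150 x 41 x 41 mm, lying on the bench; origin at the centre of its underside.
- carton: Bystander: open cardboard carton of steel fittings, 140 x 110 x 80 mm; origin at the centre of its underside.
- file: Bystander: flat file with a wooden handle, 190 mm long, lying on the bench; origin under the root of the handle.
- blade_box: Bystander: flat yellow blade box, 130 x 130 x 30 mm; origin at the centre of its underside.

How it is judged:
By the outcome, as a careful person would: the job done as asked, in the order asked, and still so for the second after the job is handed in, with the robot touching nothing.
It also fails if it takes over 64 s, if anything falls off the work surface, if the arm or the gripper's body presses on something with over 40 N, if the wrist force passes 120 N, or if a joint passes its speed limit or range.

## Working session

There is one attempt and no reset: what is moved stays moved. The work goes in short steps, Python scripts to look and compute and a tool call to move; the robot and the scene stay as the last step left them, time stands still between calls to the robot, and variables do not carry over. Pictures are saved under pics/ and viewed, and the job is handed in when it is done.

Besides the shell and the picture viewer there is one more tool, called after "Call:" by a JSON object that holds its "api" and its "payload". apply_moves: Moves the arm, as the interface text tells. Its arguments: {"type":"object","properties":{"commands":{"type":"string"}},"required":["commands"]}

```bash
mkdir -p pics; cat > h.py <<'E'
import numpy as np, cv2
from cell import arm, read_camera, nets
def save(p,n): cv2.imwrite('pics/'+n+'.png',p['color'][:,:,::-1])
def cam(p):
    R=cv2.Rodrigues(np.array(p['rvec'],float))[0]; t=np.array(p['tvec'],float).ravel()
    K=np.array([[p['fx'],0,p['cx']],[0,p['fy'],p['cy']],[0,0,1.]])
    return K,R,t
def proj(p,X):
    K,R,t=cam(p); c=R@np.array(X,float).reshape(-1,3).T+t[:,None]; u=K@c; return (u[:2]/u[2]).T
def ray(p,px):
    K,R,t=cam(p); d=R.T@np.linalg.inv(K)@np.array([px[0],px[1],1.]); return -R.T@t, d/np.linalg.norm(d)
def tri(L):
    A=np.zeros((3,3));b=np.zeros(3)
    for p,px in L:
        o,d=ray(p,px);M=np.eye(3)-np.outer(d,d);A+=M;b+=M@o
    X=np.linalg.solve(A,b); return X,[np.round(proj(p,X)[0]-px,1) for p,px in L]
E
python3 - <<'E'
from h import *
np.set_printoptions(precision=3,suppress=True)
s=arm.get_state();print(s, arm.hold_point_z)
for n in ['side','top','wrist']:
    p=read_camera(n);save(p,n+'0');K,R,t=cam(p);print(n,K[0,0],K[0,2],K[1,2],-R.T@t,R)
    for q in ['wheel_grip','gauge_face','cover_hinge','cover_edge','saw','strut','carton','file','blade_box']:
        r=nets.mark_of(p,q)
        print(q,[(np.round(x['pixel'],1),round(x['confidence'],2)) for x in r[:2]])
E
```

```text
{'clock': 0.0, 'joints': array([ 1.231,  0.69 , -0.195,  1.566,  0.157,  0.903, -0.215]), 'joint_vel': array([-0.001, -0.   ,  0.   , -0.001, -0.   ,  0.001,  0.001]), 'effort': array([  0.   , -53.961,  -1.267, -15.854,   0.009,   0.009,   0.   ]), 'eef_pos': array([ 0.228, -0.581,  0.23 ]), 'orientation': array([[ 0.931,  0.365, -0.001],
       [ 0.365, -0.931,  0.002],
       [-0.   , -0.002, -1.   ]]), 'wrist_force': array([0.547, 0.039, 0.149]), 'ft_torque': array([ 0.049, -0.062, -0.011]), 'opening': 1.0002043385684156} 0.0187
side 539.1746479520933 288.0763680088878 205.39281277354291 [-0.07   0.728  1.33 ] [[-0.752 -0.659 -0.006]
 [-0.499  0.576 -0.647]
 [ 0.43  -0.484 -0.762]]
wheel_grip [(array([302.6, 193.4]), 0.97)]
gauge_face [(array([298.1, 175.4]), 0.87), (array([349.7, 160.4]), 0.7)]
cover_hinge [(array([267.3, 182.6]), 0.85)]
cover_edge [(array([244.8, 222.2]), 0.79)]
saw [(array([277.8, 246.3]), 0.96)]
strut [(array([249.3, 378.2]), 0.76)]
carton [(array([349.6, 164.5]), 0.69)]
file [(array([404.9, 202.8]), 0.7)]
blade_box [(array([169.8, 332.2]), 0.57)]
top 468.7342990483312 275.72044113235165 210.55485981877285 [ 0.331 -0.002  1.369] [[ 0.013 -1.     0.005]
 [-0.98  -0.014 -0.2  ]
 [ 0.2   -0.002 -0.98 ]]
wheel_grip [(array([263.9, 231.1]), 0.57)]
gauge_face [(array([284.4, 206.7]), 0.71)]
cover_hinge []
cover_edge [(array([209.4, 201. ]), 0.95), (array([258.2, 187.9]), 0.18)]
saw [(array([267.6, 217.6]), 0.86), (array([130.3, 202.5]), 0.59)]
strut [(array([143.4, 291.7]), 0.78)]
carton [(array([406.5, 199.8]), 0.66)]
file [(array([405.9, 287.5]), 0.83)]
blade_box [(array([128.4, 202.3]), 0.93)]
wrist 360.3836849602927 278.15068673656924 205.14516643144398 [ 0.308 -0.55   0.374] [[ 0.364 -0.931 -0.001]
 [-0.88  -0.344  0.326]
 [-0.304 -0.118 -0.945]]
wheel_grip []
gauge_face []
cover_hinge []
cover_edge []
saw []
strut []
carton []
file []
blade_box []
```

View pics/side0.png

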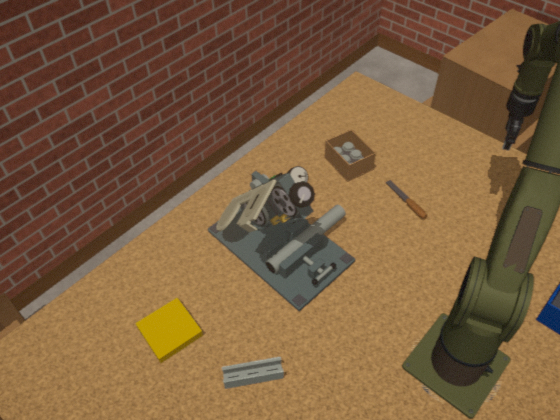

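View pics/top0.png

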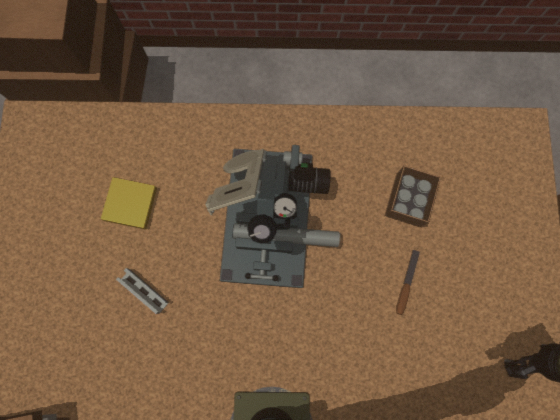

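```bash
python3 - <<'E'
import cv2
a=cv2.imread('pics/side0.png')[150:310,200:360];cv2.imwrite('pics/side0z.png',cv2.resize(a,None,fx=3.7,fy=3.7,interpolation=cv2.INTER_CUBIC))
a=cv2.imread('pics/top0.png')[140:295,195:350];cv2.imwrite('pics/top0z.png',cv2.resize(a,None,fx=3.8,fy=3.8,interpolation=cv2.INTER_CUBIC))
E
```

```text
(no output)
```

View pics/side0z.png

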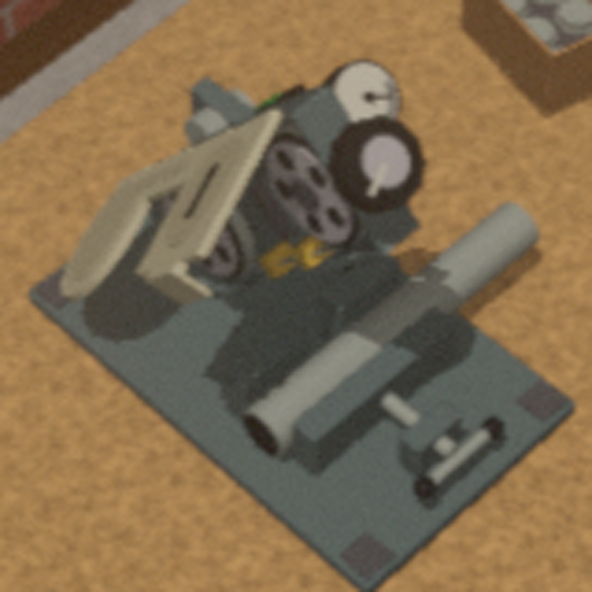

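View pics/top0z.png

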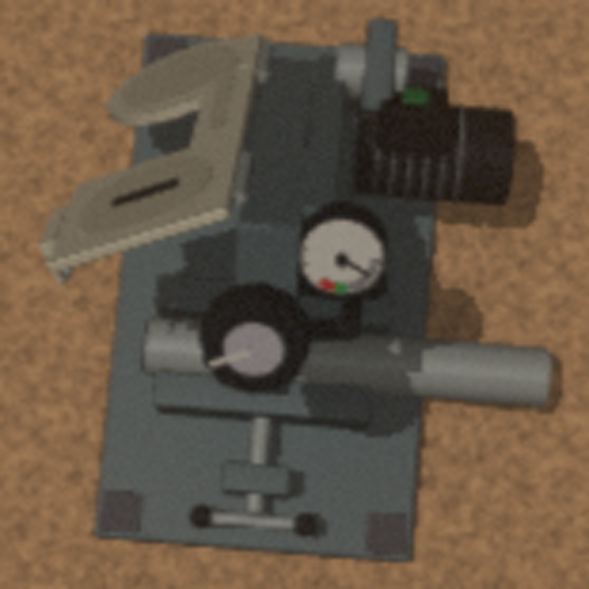

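```bash
cat > fit.py <<'E'
from h import *
from scipy.optimize import least_squares
np.set_printoptions(precision=4,suppress=True)
T=read_camera('top');S=read_camera('side')
obs=[(S,(-.2,.12),(208.9,229.7)),(S,(-.2,-.12),(0,0)),(S,(-.2,.12),(0,0))]
cT={(-.2,.12):(220.5,281.3),(-.2,-.12):(303.7,287.4),(.2,.12):(233.9,150),(.2,-.12):(312.1,155.3)}
cS={(.2,.12):(208.9,229.7),(-.2,.12):(298.6,308.9),(-.2,-.12):(354.6,259.5)}
def W(v,c): 
    R=np.array([[np.cos(v[2]),-np.sin(v[2])],[np.sin(v[2]),np.cos(v[2])]]); return np.r_[R@np.array(c)+v[:2],.018]
def res(v): return np.concatenate([proj(P,W(v,c))[0]-px for P,C in((T,cT),(S,cS)) for c,px in C.items()])
f=least_squares(res,[.6,0,0.],loss='soft_l1');print(f.x,f.fun.reshape(-1,2))
yaw=f.x[2]
c,s=np.cos(np.radians(40)),np.sin(np.radians(40))
Ry=np.array([[np.cos(yaw),-np.sin(yaw),0],[np.sin(yaw),np.cos(yaw),0],[0,0,1]])
H=Ry@np.array([[c,0,-s],[0,1,0],[s,0,c]])
m=lambda P,q:nets.mark_of(P,q)[0]['pixel']
for q in ['wheel_grip','gauge_face','cover_edge']:
    try:
        X,e=tri([(T,m(T,q)),(S,m(S,q))]);print(q,X,e)
        if q=='wheel_grip':w=X
        if q=='gauge_face':print('wheel pred',X+H@np.array([-.036,.048,.046]))
    except Exception as ex:print(q,ex)
print('H',H)
E
python3 fit.py
```

```text
[ 0.5899  0.0197 -0.0694] [[-1.3404  0.2246]
 [-0.5936  1.1876]
 [-0.6064 -1.7213]
 [ 0.4195 -0.6272]
 [-1.1768 -1.8333]
 [ 1.736   0.2162]
 [ 2.7108 -1.4383]]
wheel_grip [0.5023 0.02   0.3103] [array([-0.1, -0.2]), array([0.2, 0.1])]
gauge_face [ 0.5593 -0.026   0.3044] [array([-0.6, -1.2]), array([1.1, 0.3])]
wheel pred [0.5056 0.0259 0.3165]
cover_edge list index out of range
H [[ 0.7642  0.0694 -0.6412]
 [-0.0532  0.9976  0.0446]
 [ 0.6428  0.      0.766 ]]
```

Call:
{"api": "apply_moves", "payload": {"commands": "0 0 -50 0 0;0 0 -50 0 0;0 0 -50 0 0;20 -19 -50 0 0;40 -38 -20 0 0;40 -38 0 0 0;40 -38 0 0 0;40 -38 0 0 0;40 -38 0 0 0;40 -38 0 0 0"}}

```text
clock: 3.1
eef_pos: [0.3806, -0.2552, 0.4515]
orientation: [[0.931, 0.365, 0.001], [0.365, -0.931, -0.001], [0.0, 0.001, -1.0]]
wrist_force: [0.3, -0.2, -0.5]
opening: 0.999
```

Call:
{"api": "apply_moves", "payload": {"commands": "40 -40 0 0 0;40 -40 0 0 0;40 -40 0 0 0;40 -40 0 0 0;40 -38 0 0 0;14 -13 0 0 0;0 0 0 5.8 0;0 0 0 5.8 0;0 0 0 5.8 0;0 0 0 0 0"}}

```text
clock: 4.35
eef_pos: [0.5022, 0.0176, 0.4513]
orientation: [[0.997, 0.071, 0.0], [0.071, -0.997, -0.0], [0.0, 0.0, -1.0]]
wrist_force: [0.1, -0.9, -0.5]
opening: 1.003
```

```bash
python3 - <<'E'
from h import *
np.set_printoptions(precision=4,suppress=True)
s=arm.get_state();print(s['clock'],s['eef_pos'],s['orientation'],s['joints'])
P=read_camera('wrist');save(P,'w1')
for q in ['wheel_grip','gauge_face','cover_edge','cover_hinge']:
    print(q,[(r['pixel'],r['confidence']) for r in nets.mark_of(P,q)[:1]])
print(proj(P,[.5023,.02,.3103]),proj(P,[.5593,-.026,.3044]))
E
```

```text
4.35 [0.5022 0.0176 0.4513] [[ 0.9975  0.0712  0.0001]
 [ 0.0712 -0.9975 -0.0003]
 [ 0.0001  0.0003 -1.    ]] [ 0.1467  0.326  -0.4019  1.5427  0.1307  1.2994 -1.7709]
wheel_grip [([270.1, 184.4], 0.82)]
gauge_face [([333.6, 115.7], 0.74)]
cover_edge [([131.6, 69.8], 0.95)]
cover_hinge [([259.5, 43.5], 0.9)]
[[276.6841 190.423 ]] [[339.9914 122.9825]]
```

View pics/w1.png

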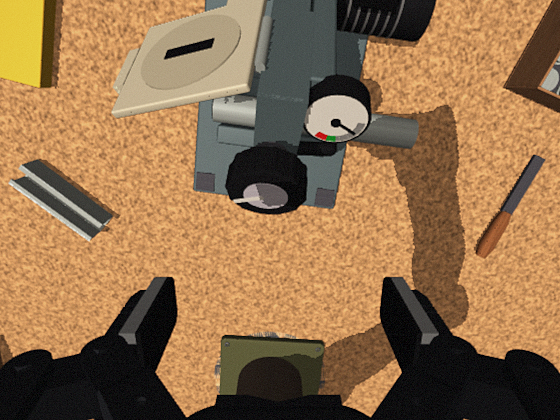

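```bash
cat > t3.py <<'E'
from h import *
np.set_printoptions(precision=4,suppress=True)
Ps=[read_camera('top'),read_camera('side'),read_camera('wrist')]
H=np.array([[ 0.7642,0.0694,-0.6412],[-0.0532,0.9976,0.0446],[0.6428,0,0.766]])
for q in ['wheel_grip','gauge_face','cover_hinge','cover_edge']:
    L=[(P,r[0]['pixel']) for P in Ps for r in [nets.mark_of(P,q)] if r and r[0]['confidence']>.4]
    if len(L)<2: print(q,'few');continue
    X,e=tri(L);print(q,X,H.T@X,e)
print(arm.get_state()['clock'])
E
python3 t3.py
```

```text
wheel_grip [0.5083 0.0277 0.3112] [ 0.587   0.0629 -0.0863] [array([ 0.1, -0. ]), array([-0.3, -0.3])]
gauge_face [ 0.5602 -0.0226  0.2993] [ 0.6217  0.0163 -0.131 ] [array([-0.3,  0.1]), array([0.7, 0.7])]
cover_hinge [0.6124 0.0374 0.2841] [ 0.6486  0.0798 -0.1733] [array([-1.8, -0.2]), array([3.5, 5.5])]
cover_edge [0.5832 0.1527 0.2554] [ 0.6017  0.1928 -0.1715] [array([-0.1, -2. ]), array([0.9, 0.6]), array([-0.1,  2.7])]
5.35
```

Call:
{"api": "apply_moves", "payload": {"commands": "5.5 -9.5 0 3 0;0 0 30 0 0;0 0 30 0 0;0 0 30 0 0;0 0 20 0 0;0 0 20 0 0;0 0 15 0 0;0 0 10 0 0;0 0 0 0 0;0 0 0 0 0"}}

```text
clock: 6.6
eef_pos: [0.5075, 0.0276, 0.2968]
orientation: [[1.0, 0.018, 0.001], [0.018, -1.0, 0.0], [0.001, -0.0, -1.0]]
wrist_force: [0.7, -0.7, 0.6]
opening: 1.003
```

```bash
python3 - <<'E'
from h import *
P=read_camera('wrist');save(P,'w2');P=read_camera('side');save(P,'s2')
cv2.imwrite('pics/s2z.png',cv2.resize(P['color'][130:290,200:380,::-1],None,fx=4,fy=4,interpolation=cv2.INTER_CUBIC)[:600])
E
```

```text
(no output)
```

View pics/w2.png

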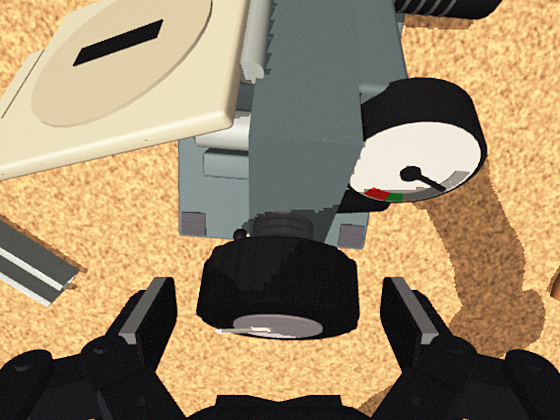

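View pics/s2z.png

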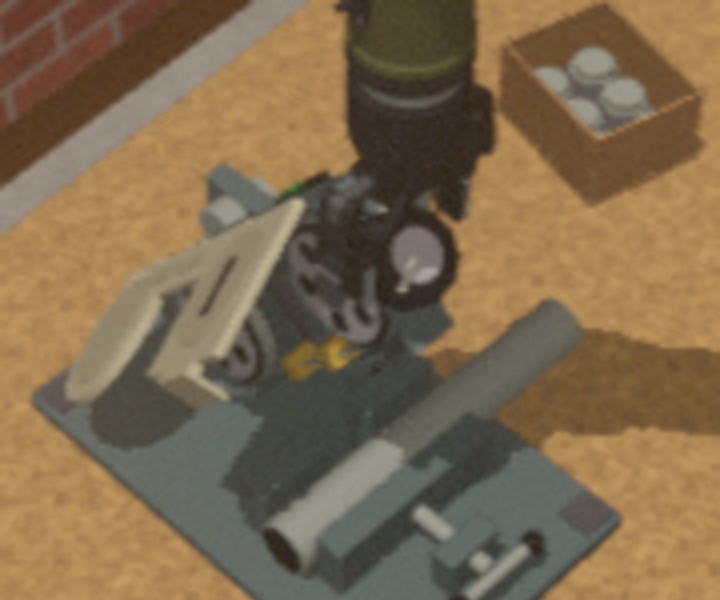

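Call:
{"api": "apply_moves", "payload": {"commands": "0 0 7 0 0;0 0 6 0 0;0 0 0 0 255;0 0 0 0 255;0 0 0 0 255;0 0 0 0 255;0 0 0 0 255;0 0 0 5 255;0 0 0 5 255;0 0 0 0 255"}}

```text
clock: 7.95
eef_pos: [0.5096, 0.027, 0.2824]
orientation: [[0.988, -0.153, 0.005], [-0.153, -0.988, 0.0], [0.005, -0.001, -1.0]]
wrist_force: [6.2, -5.3, -9.8]
opening: 0.735
```

```bash
python3 - <<'E'
from h import *
P=read_camera('wrist');save(P,'w3')
print(arm.get_state()['ft_torque'],arm.get_state()['joints'])
E
```

```text
[ 0.96215507 -1.51503121  1.33063819] [ 0.06149297  0.47916859 -0.31450415  1.84032245  0.19271066  0.84686268
 -2.07208206]
```

View pics/w3.png

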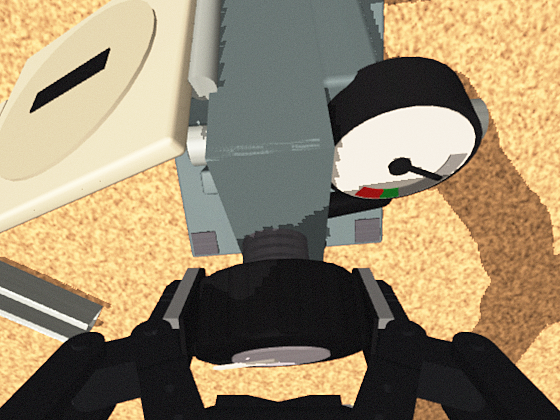

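```bash
cat > ndl.py <<'E'
from h import *
H=np.array([[ 0.7642,0.0694,-0.6412],[-0.0532,0.9976,0.0446],[0.6428,0,0.766]])
G=H@np.array([.6225,.0153,-.1320])
def needle(P,name=None):
    # sample intensity along rays in face plane; G shifted in image to dark hub via search
    g=cv2.GaussianBlur(P['color'].min(2),(3,3),0) if False else P['color'].max(2)
    best=None
    aa=np.arange(-.1,2.4,.02)
    rr=np.arange(.005,.0165,.001)
    for dx in np.arange(-12,12.1,1):
      for dy in np.arange(-12,12.1,1):
        pts=np.array([G+H@np.array([-r*np.cos(1.575-a),-r*np.sin(1.575-a),0]) for a in aa for r in rr]) if best is None and dx==-12 and dy==-12 else pts
        if dx==-12 and dy==-12:
            base=proj(P,pts)
            ring=proj(P,np.array([G+H@np.array([.003*np.cos(t),.003*np.sin(t),0]) for t in np.arange(0,6.28,.5)]+[G]))
            face=proj(P,np.array([G+H@np.array([.012*np.cos(t),.012*np.sin(t),0]) for t in np.arange(0,6.28,.2)]))
        f=lambda q:g[np.clip(np.round(q[:,1]+dy).astype(int),0,419),np.clip(np.round(q[:,0]+dx).astype(int),0,559)].astype(float)
        sc=f(ring).mean()*1.0-0.7*f(face).mean()
        b=f(base).reshape(len(aa),-1).mean(1)
        s2=sc+b.min()
        if best is None or s2<best[0]:
            w=np.clip(b.min()+25-b,0,None); best=(s2,dx,dy,(w*aa).sum()/w.sum(),b.min(),np.median(b))
    return best
if __name__=='__main__':
    import sys
    P=read_camera('wrist');save(P,sys.argv[1]); b=needle(P); s=arm.get_state()
    print('shift',b[1:3],'gauge %.3f tension %.2f dark %.0f med %.0f'%(b[3],2*b[3],b[4],b[5]),'clock',s['clock'],s['eef_pos'].round(4),'F',s['wrist_force'].round(1),'M',s['ft_torque'].round(2),'op',round(s['opening'],3),'j7',s['joints'][6].round(2))
E
python3 ndl.py w4
python3 - <<'E'
from ndl import *
import numpy as np
E
```

```text
shift (np.float64(-1.0), np.float64(4.0)) gauge 0.592 tension 1.18 dark 19 med 173 clock 8.05 [0.5096 0.027  0.2824] F [ 4.8 -4.8 -9.8] M [ 0.96 -1.52  1.33] op 0.733 j7 -2.07
```

Call:
{"api": "apply_moves", "payload": {"commands": "0 0 0 5 255;0 0 0 5 255;0 0 0 5 255;0 0 0 5 255;0 0 0 4 255;0 0 0 4 255;0 0 0 0 255;0 0 0 0 255;0 0 0 0 255;0 0 0 0 255"}}

```text
clock: 9.3
eef_pos: [0.5075, 0.027, 0.2841]
orientation: [[0.8, -0.6, 0.002], [-0.6, -0.8, -0.001], [0.002, -0.001, -1.0]]
wrist_force: [-4.3, -4.0, 7.1]
opening: 0.737
```

```bash
python3 ndl.py w5
```

```text
shift (np.float64(3.0), np.float64(4.0)) gauge 0.724 tension 1.45 dark 19 med 204 clock 9.35 [0.5075 0.027  0.2841] F [-4.2 -4.2  8. ] M [0.39 0.27 0.97] op 0.731 j7 -2.47
```

View pics/w5.png

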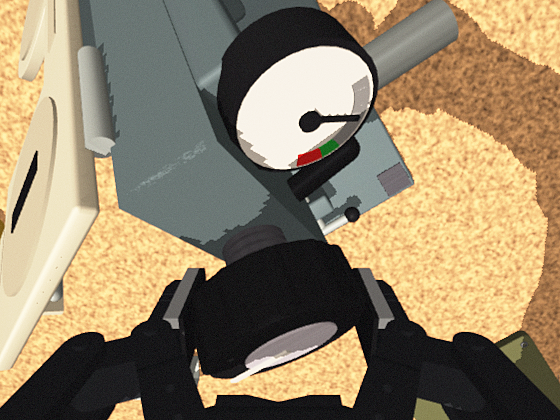

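Call:
{"api": "apply_moves", "payload": {"commands": "0 0 0 0 0;0 0 0 0 0;0 0 0 0 0;0 0 0 -9.5 0;0 0 0 -9.5 0;0 0 0 -9.5 0;0 0 0 -9.5 0;0 0 0 0 255;0 0 0 0 255;0 0 0 0 255"}}

```text
clock: 10.6
eef_pos: [0.5072, 0.0272, 0.2839]
orientation: [[1.0, 0.015, 0.001], [0.015, -1.0, -0.001], [0.001, 0.001, -1.0]]
wrist_force: [-1.1, -0.3, 5.6]
opening: 0.735
```

Call:
{"api": "apply_moves", "payload": {"commands": "0 0 0 0 255;0 0 0 6 255;0 0 0 6 255;0 0 0 6 255;0 0 0 6 255;0 0 0 6 255;0 0 0 6 255;0 0 0 5 255;0 0 0 0 255;0 0 0 0 0"}}

```text
clock: 11.85
eef_pos: [0.5067, 0.0281, 0.2842]
orientation: [[0.766, -0.643, 0.001], [-0.643, -0.766, 0.0], [0.001, -0.001, -1.0]]
wrist_force: [-0.3, -0.5, 0.2]
opening: 0.92
```

```bash
python3 ndl.py w6
```

```text
shift (np.float64(3.0), np.float64(3.0)) gauge 0.946 tension 1.89 dark 11 med 211 clock 11.9 [0.5072 0.0278 0.2837] F [ 0.2 -0.2 -0.2] M [ 0.    0.02 -0.03] op 0.987 j7 -2.52
```

Call:
{"api": "apply_moves", "payload": {"commands": "0 0 0 -10.3 0;0 0 0 -10.3 0;0 0 0 -10.3 0;0 0 0 -10.1 0;0 0 0 0 255;0 0 0 0 255;0 0 0 0 255;0 0 0 0 255;0 0 0 6 255;0 0 0 6 255"}}

```text
clock: 13.15
eef_pos: [0.5102, 0.027, 0.2824]
orientation: [[0.983, -0.185, 0.007], [-0.185, -0.983, -0.001], [0.007, -0.0, -1.0]]
wrist_force: [5.7, -7.0, -8.6]
opening: 0.731
```

Call:
{"api": "apply_moves", "payload": {"commands": "0 0 0 6 255;0 0 0 6 255;0 0 0 6 255;0 0 0 6 255;0 0 0 5 255;0 0 0 0 255;0 0 0 0 0;0 0 0 0 0;0 0 0 0 0;0 0 0 0 0"}}

```text
clock: 14.4
eef_pos: [0.5071, 0.0276, 0.2834]
orientation: [[0.766, -0.642, 0.0], [-0.642, -0.766, 0.0], [0.0, -0.0, -1.0]]
wrist_force: [-0.5, -0.1, -0.2]
opening: 1.001
```

```bash
python3 ndl.py w7
```

```text
shift (np.float64(2.0), np.float64(4.0)) gauge 1.115 tension 2.23 dark 15 med 223 clock 14.45 [0.5071 0.0276 0.2834] F [0.2 1.2 0.3] M [ 0.04 -0.04  0.05] op 1.001 j7 -2.52
```

Call:
{"api": "apply_moves", "payload": {"commands": "0 0 0 -10.3 0;0 0 0 -10.3 0;0 0 0 -10.3 0;0 0 0 -10.1 0;0 0 0 0 255;0 0 0 0 255;0 0 0 0 255;0 0 0 0 255;0 0 0 6 255;0 0 0 6 255"}}

```text
clock: 15.7
eef_pos: [0.5101, 0.027, 0.2829]
orientation: [[0.982, -0.188, 0.007], [-0.188, -0.982, -0.001], [0.007, -0.0, -1.0]]
wrist_force: [6.4, -6.8, -8.1]
opening: 0.73
```

Call:
{"api": "apply_moves", "payload": {"commands": "0 0 0 6 255;0 0 0 6 255;0 0 0 6 255;0 0 0 6 255;0 0 0 5 255;0 0 0 0 255;0 0 0 0 0;0 0 0 0 0;0 0 0 0 0;0 0 0 -10.3 0"}}

```text
clock: 16.95
eef_pos: [0.5072, 0.0274, 0.2829]
orientation: [[0.871, -0.492, -0.001], [-0.492, -0.871, -0.0], [-0.0, 0.001, -1.0]]
wrist_force: [0.8, -0.1, -1.3]
opening: 0.999
```

```bash
python3 ndl.py w8
```

```text
shift (np.float64(0.0), np.float64(6.0)) gauge 1.291 tension 2.58 dark 19 med 218 clock 17.0 [0.5072 0.0273 0.2829] F [ 0.6 -0.1 -0.3] M [ 0.01  0.01 -0.  ] op 0.997 j7 -2.36
```

View pics/w8.png

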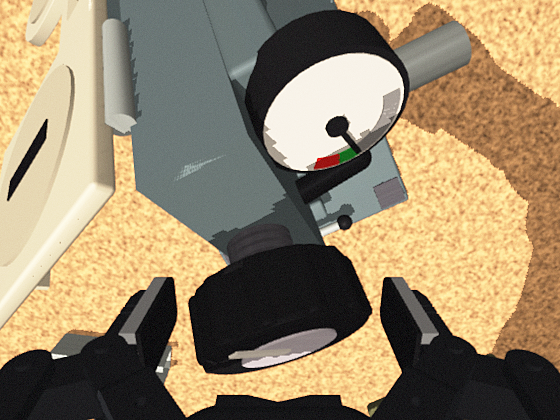

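Call:
{"api": "apply_moves", "payload": {"commands": "0 0 0 -10.3 0;0 0 0 -10.3 0;0 0 0 -10.1 0;0 0 0 0 255;0 0 0 0 255;0 0 0 0 255;0 0 0 0 255;0 0 0 6 255;0 0 0 6 255;0 0 0 6 255"}}

```text
clock: 18.25
eef_pos: [0.51, 0.0267, 0.2828]
orientation: [[0.957, -0.289, 0.006], [-0.289, -0.957, -0.002], [0.006, -0.0, -1.0]]
wrist_force: [4.1, -9.2, -7.7]
opening: 0.728
```

Call:
{"api": "apply_moves", "payload": {"commands": "0 0 0 6 255;0 0 0 6 255;0 0 0 6 255;0 0 0 5 255;0 0 0 0 255;0 0 0 0 0;0 0 0 0 0;0 0 0 0 0;0 0 0 -10.3 0;0 0 0 -10.3 0"}}

```text
clock: 19.5
eef_pos: [0.5071, 0.0276, 0.2832]
orientation: [[0.945, -0.327, -0.0], [-0.327, -0.945, -0.0], [-0.0, 0.0, -1.0]]
wrist_force: [-0.1, -0.3, 0.6]
opening: 1.0
```

```bash
python3 ndl.py w9
```

```text
shift (np.float64(-2.0), np.float64(7.0)) gauge 1.495 tension 2.99 dark 10 med 214 clock 19.55 [0.5071 0.0274 0.2831] F [-0.   0.3 -0.6] M [ 0.01 -0.03  0.04] op 1.0 j7 -2.22
```

View pics/w9.png

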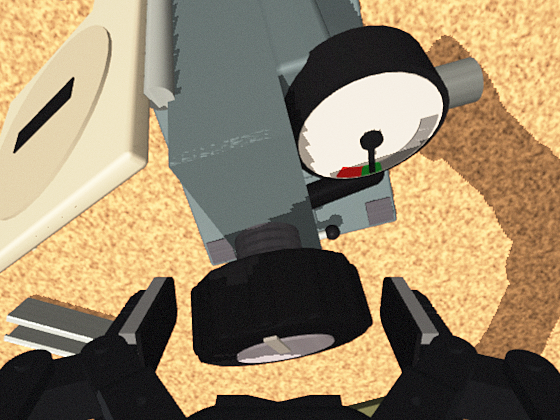

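Call:
{"api": "apply_moves", "payload": {"commands": "0 0 0 0 255;0 0 0 0 255;0 0 0 0 255;0 0 0 0 255;0 0 0 5 255;0 0 0 5 255;0 0 0 5 255;0 0 0 0 0;0 0 0 0 0;0 0 0 0 0"}}

```text
clock: 20.8
eef_pos: [0.5071, 0.0276, 0.2832]
orientation: [[0.825, -0.565, -0.0], [-0.565, -0.825, 0.0], [-0.0, -0.0, -1.0]]
wrist_force: [-0.3, 0.1, -0.1]
opening: 0.999
```

```bash
python3 ndl.py w10; python3 -c "
import cv2;a=cv2.imread('pics/w10.png');cv2.imwrite('pics/w10z.png',cv2.resize(a[0:200,240:450],None,fx=2.8,fy=2.8))"
```

```text
shift (np.float64(1.0), np.float64(8.0)) gauge 1.558 tension 3.12 dark 14 med 226 clock 20.85 [0.5071 0.0275 0.2833] F [ 0.3 -0.6 -0.2] M [-0.05  0.06 -0.04] op 1.001 j7 -2.44
```

View pics/w10z.png

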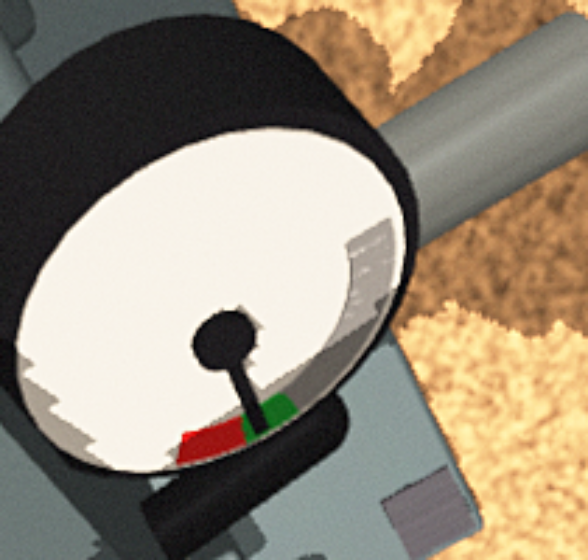

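Call:
{"api": "apply_moves", "payload": {"commands": "0 0 -10 0 0;0 0 -25 0 0;0 0 -45 0 0;0 0 -50 0 0;0 0 -30 0 0;0 0 0 -10.2 0;0 0 0 -10.2 0;0 0 0 -10 0;0 0 0 0 0;0 0 0 0 0"}}

```text
clock: 22.1
eef_pos: [0.5071, 0.0274, 0.4436]
orientation: [[0.997, -0.072, 0.0], [-0.072, -0.997, 0.0], [0.0, -0.0, -1.0]]
wrist_force: [0.2, -0.8, -0.3]
opening: 1.0
```

```bash
python3 ndl.py w11; python3 t3.py;  python3 -c "
import cv2;a=cv2.imread('pics/w11.png');cv2.imwrite('pics/w11z.png',cv2.resize(a[0:260,60:460],None,fx=2,fy=2))"
```

```text
shift (np.float64(-1.0), np.float64(3.0)) gauge 1.606 tension 3.21 dark 5 med 196 clock 22.15 [0.5071 0.0275 0.4435] F [0.5 0.4 0.9] M [-0.01 -0.02  0.01] op 0.999 j7 -1.9
wheel_grip [ 0.5202 -0.0654  0.32  ] [ 0.6067 -0.0292 -0.0914] [array([ 16.3, -25.3]), array([-125. ,   -9.9])]
gauge_face [ 0.5596 -0.0227  0.3035] [ 0.6239  0.0162 -0.1273] [array([-1.5,  0.4]), array([4.1, 3.1])]
cover_hinge [0.613  0.0381 0.2849] [ 0.6496  0.0806 -0.1731] [array([-0.6, -0. ]), array([1.4, 1.5])]
cover_edge [0.5836 0.153  0.2533] [ 0.6007  0.1932 -0.1733] [array([-1. , -1.3]), array([0.1, 0.1]), array([3.4, 2.8])]
22.9
```

View pics/w11z.png

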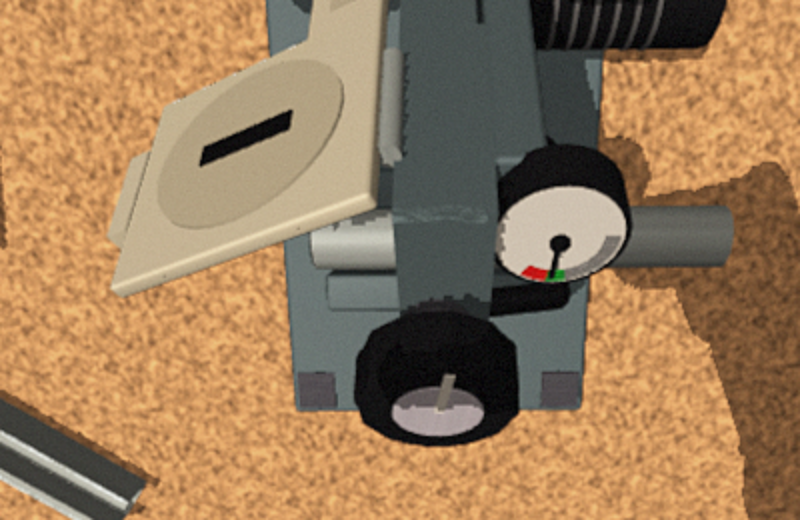

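```bash
cat > wp.py <<'E'
import numpy as np
np.set_printoptions(precision=1,suppress=True)
H=np.array([[ 0.7642,0.0694,-0.6412],[-0.0532,0.9976,0.0446],[0.6428,0,0.766]])
h=np.array([.649,.080,-.176])
y=-0.0694; Rt=np.array([[np.cos(y),np.sin(y),0],[np.sin(y),-np.cos(y),0],[0,0,-1]]) # tool axes columns
cur=np.array([.5071,.0275,.4435]); prev=cur
for th,off,b,r in [(1.13,.03,-.005,.1),(1.13,.003,-.015,.1),(1.0,0,-.018,.1),(.85,0,-.022,.1),(.7,0,-.025,.1),(.55,0,-.028,.1),(.4,0,-.032,.1),(.25,0,-.036,.1),(.1,0,-.04,.1),(0,0,-.04,.1),(0,-.006,-.04,.1)]:
    n=np.array([np.sin(th),np.cos(th),0])
    p=h+np.array([-r*np.cos(th),r*np.sin(th),b])+n*(.009+off)
    w=H@p
    # finger corner at tool(-11, +57) ; tip z = TCP+13mm
    tcp=w-Rt@np.array([-.011,.057,0])+np.array([0,0,-.013])
    print(th,'contact',w*1e3,'tcp',tcp*1e3,'d tool',Rt.T@(tcp-prev)*1e3); prev=tcp
E
python3 wp.py
```

```text
1.13 contact [619.4 144.4 273.8] tcp [634.3 200.5 260.8] d tool [ 114.9 -181.4  182.7]
1.13 contact [606.3 133.8 250.4] tcp [621.2 189.9 237.4] d tool [-12.3  11.5  23.4]
1.0 contact [596.6 127.9 238.7] tcp [611.5 184.  225.7] d tool [-9.3  6.6 11.7]
0.85 contact [588.8 120.5 227.4] tcp [603.8 176.6 214.4] d tool [-7.2  7.9 11.3]
0.7 contact [581.3 111.2 217.8] tcp [596.3 167.3 204.8] d tool [-6.8  9.8  9.7]
0.55 contact [574.9 100.3 209.1] tcp [589.9 156.4 196.1] d tool [-5.6 11.4  8.6]
0.4 contact [570.5  87.8 200.9] tcp [585.4 143.9 187.9] d tool [-3.6 12.7  8.2]
0.25 contact [567.4  74.2 193.9] tcp [582.4 130.3 180.9] d tool [-2.1 13.8  7. ]
0.1 contact [566.   59.8 188.3] tcp [580.9 115.9 175.3] d tool [-0.4 14.5  5.6]
0 contact [564.2  49.9 187.4] tcp [579.1 106.  174.4] d tool [-1.1  9.9  0.9]
0 contact [563.8  44.  187.4] tcp [578.7 100.1 174.4] d tool [-0.  6.  0.]
```

Call:
{"api": "apply_moves", "payload": {"commands": "28 -45 0 0 0;29 -46 0 0 0;29 -46 0 0 0;29 -44 0 0 0;0 0 30 0 0;0 0 45 0 0;0 0 45 0 0;0 0 40 0 0;0 0 22 0 0;0 0 0 0 0"}}

```text
clock: 24.15
eef_pos: [0.6333, 0.1994, 0.2593]
orientation: [[0.998, -0.069, -0.004], [-0.069, -0.998, -0.002], [-0.004, 0.002, -1.0]]
wrist_force: [-0.7, -0.4, 0.8]
opening: 1.005
```

```bash
cat > look.py <<'E'
import sys
from h import *
n=sys.argv[1]
P=read_camera('side');W=read_camera('wrist')
a=cv2.resize(P['color'][130:290,190:340,::-1],None,fx=2.6,fy=2.6,interpolation=cv2.INTER_CUBIC)
b=cv2.resize(W['color'][:,:,::-1],(390,293))
o=np.zeros((420,790,3),np.uint8);o[:a.shape[0],:a.shape[1]]=a[:420,:395];o[:293,400:790]=b
cv2.imwrite('pics/'+n+'.png',o);s=arm.get_state();print(s['clock'],s['eef_pos'].round(4),s['wrist_force'].round(1),s['joints'].round(2))
E
python3 look.py c1
```

```text
24.25 [0.635  0.2003 0.2622] [ 0.3 -0.3  0. ] [-0.22  0.72 -0.3   1.39  0.23  1.06 -2.2 ]
```

View pics/c1.png

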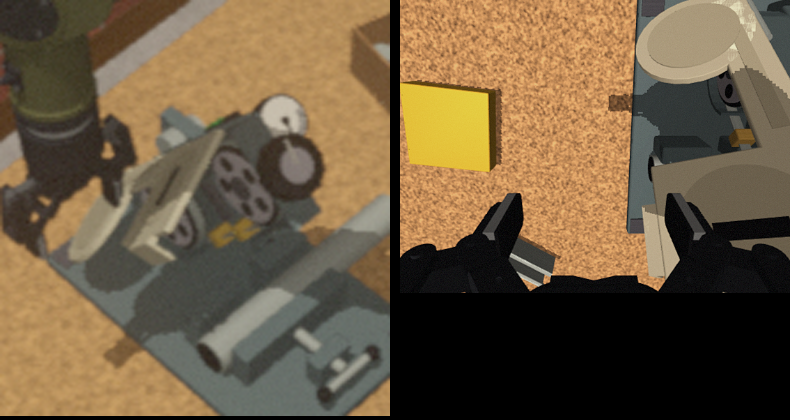

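Call:
{"api": "apply_moves", "payload": {"commands": "-6 6 12 0 0;-6 6 12 0 0;-5 3 6 0 0;-5 4 6 0 0;-4 4 6 0 0;-4 4 6 0 0;-3 5 5 0 0;-4 5 5 0 0;0 0 0 0 0;0 0 0 0 0"}}

```text
clock: 25.5
eef_pos: [0.5948, 0.1651, 0.203]
orientation: [[0.998, -0.07, -0.001], [-0.07, -0.998, -0.001], [-0.0, 0.001, -1.0]]
wrist_force: [-0.1, 0.3, -0.7]
opening: 1.002
```

```bash
python3 look.py c2
```

```text
25.6 [0.595  0.1655 0.2032] [-0.4 -0.4  0.1] [-0.18  0.72 -0.29  1.62  0.26  0.85 -2.22]
```

View pics/c2.png

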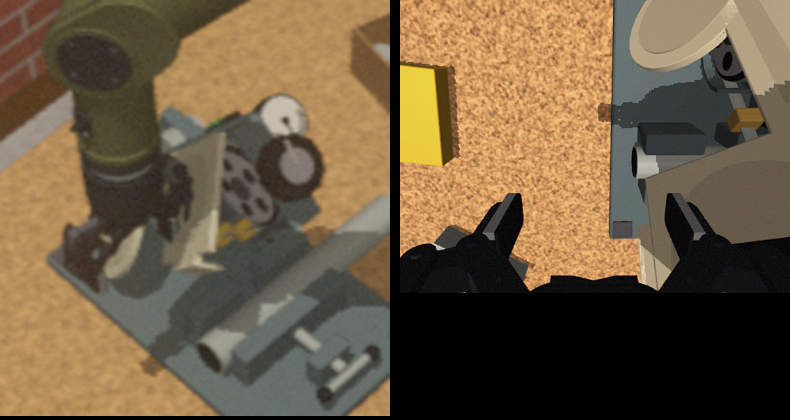

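Call:
{"api": "apply_moves", "payload": {"commands": "-3 6 4 0 0;-3 6 4 0 0;-2 6 4 0 0;-2 6 4 0 0;-1 7 4 0 0;-1 7 3 0 0;0 5 3 0 0;0 5 3 0 0;0 3 0 0 0;0 0 0 0 0"}}

```text
clock: 26.85
eef_pos: [0.5803, 0.1248, 0.1754]
orientation: [[0.998, -0.063, 0.004], [-0.063, -0.998, 0.012], [0.003, -0.013, -1.0]]
wrist_force: [0.5, 17.5, 2.4]
opening: 1.0
```

```bash
python3 look.py c3
```

```text
26.95 [0.5801 0.1248 0.1753] [ 0.9 18.4  2.1] [-0.11  0.72 -0.3   1.72  0.28  0.73 -2.18]
```

View pics/c3.png

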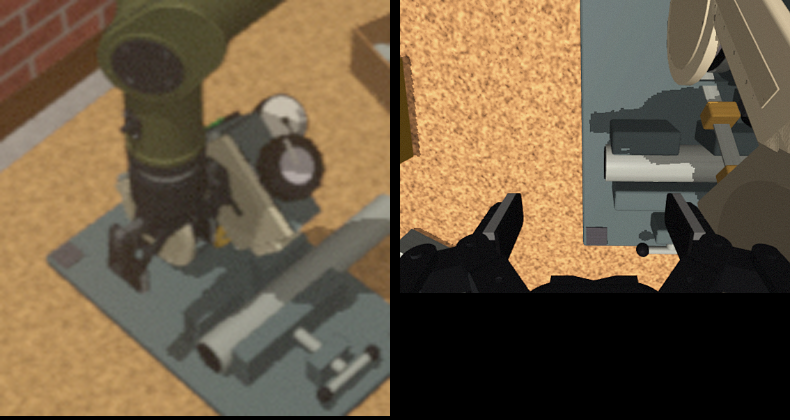

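```bash
cat > ang.py <<'E'
from h import *
from scipy.optimize import minimize_scalar
np.set_printoptions(precision=4,suppress=True)
H=np.array([[ 0.7642,0.0694,-0.6412],[-0.0532,0.9976,0.0446],[0.6428,0,0.766]])
h=np.array([.649,.080,-.1745])
def E(t): return H@(h+np.array([-.122*np.cos(t)+.005*np.sin(t),.122*np.sin(t)+.005*np.cos(t),0]))
for n in ['side','top','wrist']:
    P=read_camera(n); r=nets.mark_of(P,'cover_edge')
    for x in r[:2]:
        f=minimize_scalar(lambda t:np.linalg.norm(proj(P,E(t))[0]-x['pixel']),bounds=(-.2,1.6),method='bounded')
        print(n,x['pixel'],round(x['confidence'],2),'theta %.3f res %.1f'%(f.x,f.fun), 'closed at',proj(P,E(0))[0].round(1))
E
python3 ang.py
```

```text
side [295.2, 220.1] 0.7 theta -0.085 res 1.2 closed at [291.7 221.4]
```

Call:
{"api": "apply_moves", "payload": {"commands": "0 3 0 0 0;0 3 0 0 0;0 3 0 0 0;0 0 0 0 0;0 0 0 0 0;0 0 0 0 0;0 0 0 0 0;0 0 0 0 0;0 0 0 0 0;0 0 0 0 0"}}

```text
clock: 28.5
eef_pos: [0.5799, 0.1253, 0.1763]
orientation: [[0.998, -0.057, 0.007], [-0.057, -0.998, 0.025], [0.006, -0.025, -1.0]]
wrist_force: [0.7, 33.9, 1.0]
opening: 0.995
```

```bash
python3 look.py c4; python3 ang.py
```

```text
28.6 [0.5799 0.1254 0.1763] [ 1.1 34.6  1.8] [-0.1   0.72 -0.31  1.73  0.27  0.72 -2.17]
side [291.9, 222.0] 0.82 theta 0.005 res 0.6 closed at [291.7 221.4]
```

View pics/c4.png

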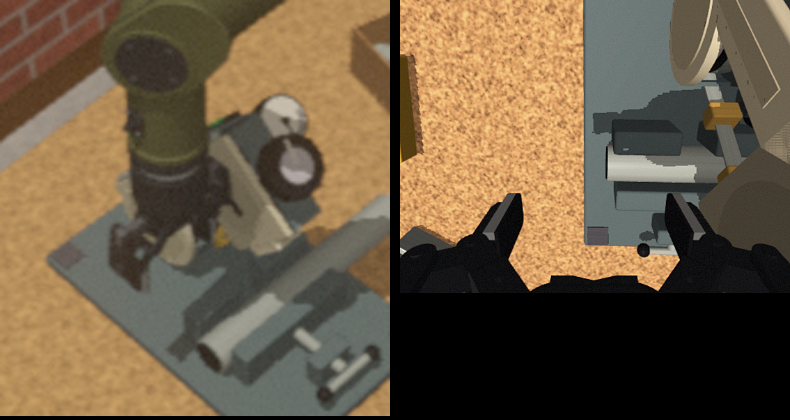

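```bash
python3 - <<'E'
from h import *
s=arm.get_state();print(s['wrist_force'],s['ft_torque'])
P=read_camera('wrist');save(P,'c5w');P=read_camera('side')
cv2.imwrite('pics/c5s.png',cv2.resize(P['color'][160:260,210:340,::-1],None,fx=6,fy=6,interpolation=cv2.INTER_CUBIC))
E
```

```text
[ 1.10516025 33.95426787  1.32426571] [ 5.37903611 -0.00586441 -0.3005381 ]
```

View pics/c5s.png

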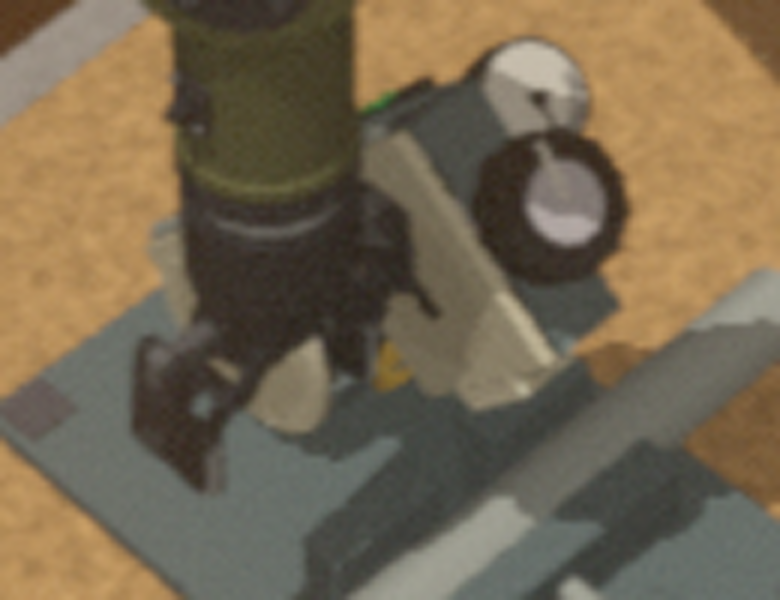

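View pics/c5w.png

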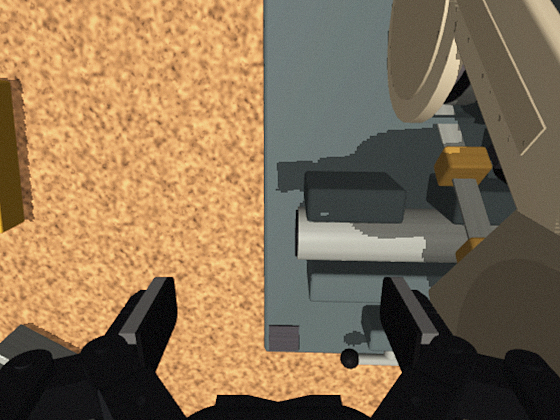

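Call:
{"api": "apply_moves", "payload": {"commands": "0 -10 0 0 0;0 -14 0 0 0;-10 -6 0 0 0;-15 0 0 0 0;0 10 0 0 0;0 8 0 0 0;0 5 0 0 0;0 4 0 0 0;0 0 0 0 0;0 0 0 0 0"}}

```text
clock: 30.25
eef_pos: [0.5533, 0.1269, 0.1757]
orientation: [[0.998, -0.061, 0.002], [-0.061, -0.998, 0.021], [0.001, -0.021, -1.0]]
wrist_force: [-5.0, 30.6, 1.2]
opening: 1.004
```

```bash
python3 - <<'E'
from h import *
s=arm.get_state();print(s['clock'],s['eef_pos'],s['orientation'][:,2],s['wrist_force'],s['ft_torque'])
P=read_camera('wrist');save(P,'c6w')
E
python3 ang.py
```

```text
30.25 [0.55328343 0.12692902 0.1757436 ] [ 0.0024913   0.02113265 -0.99977358] [-4.9580204  30.64405495  1.21581055] [ 4.80440322  0.94145617 -0.70646934]
side [293.0, 224.9] 0.8 theta 0.022 res 3.6 closed at [291.7 221.4]
```

View pics/c6w.png

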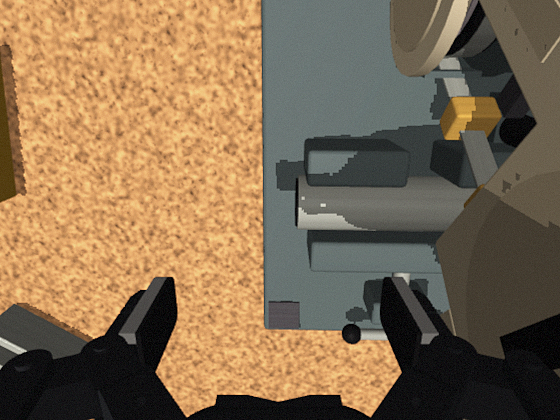

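```bash
cat > ov.py <<'E'
import sys
from h import *
H=np.array([[ 0.7642,0.0694,-0.6412],[-0.0532,0.9976,0.0446],[0.6428,0,0.766]])
h=np.array([.649,.080,-.1755])
def panel(t,y=.009):
    q=np.array([[-.002,y,.058],[-.122,y,.058],[-.122,y,-.058],[-.002,y,-.058]])
    c,s=np.cos(t),np.sin(t); R=np.array([[c,s,0],[-s,c,0],[0,0,1]])
    return np.array([H@(h+R@v) for v in q])
def draw(P,ths,box,k):
    x0,y0,x1,y1=box
    im=cv2.resize(P['color'][y0:y1,x0:x1,::-1],None,fx=k,fy=k,interpolation=cv2.INTER_CUBIC).copy()
    for t,c in zip(ths,[(0,0,255),(0,255,0),(255,0,0)]):
        q=((proj(P,panel(t))-[x0,y0])*k).astype(np.int32); cv2.polylines(im,[q],True,c,1)
    return im
if __name__=='__main__':
    S=read_camera('side');W=read_camera('wrist')
    cv2.imwrite('pics/%s_s.png'%sys.argv[1],draw(S,[0,.1,.2],(210,150,340,250),6))
    cv2.imwrite('pics/%s_w.png'%sys.argv[1],draw(W,[0,.1,.2],(0,0,560,420),1.4))
E
python3 ov.py o1
```

```text
(no output)
```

View pics/o1_s.png

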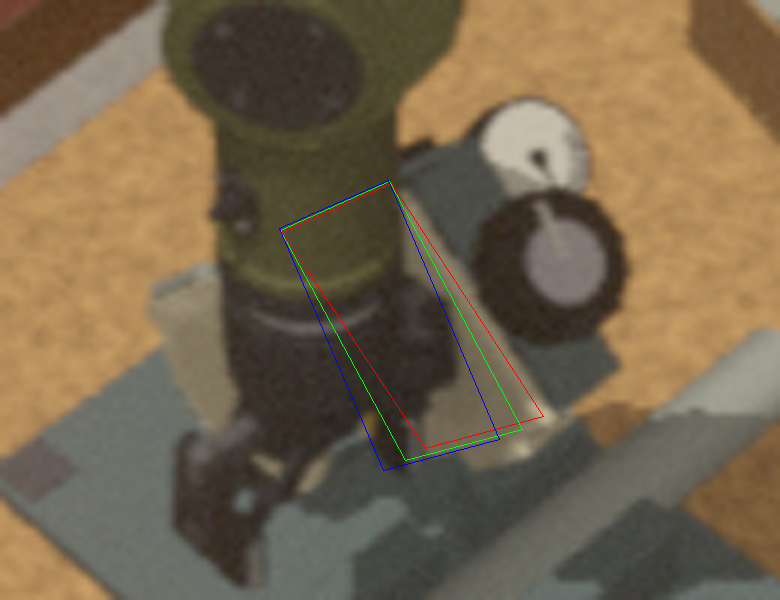

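View pics/o1_w.png

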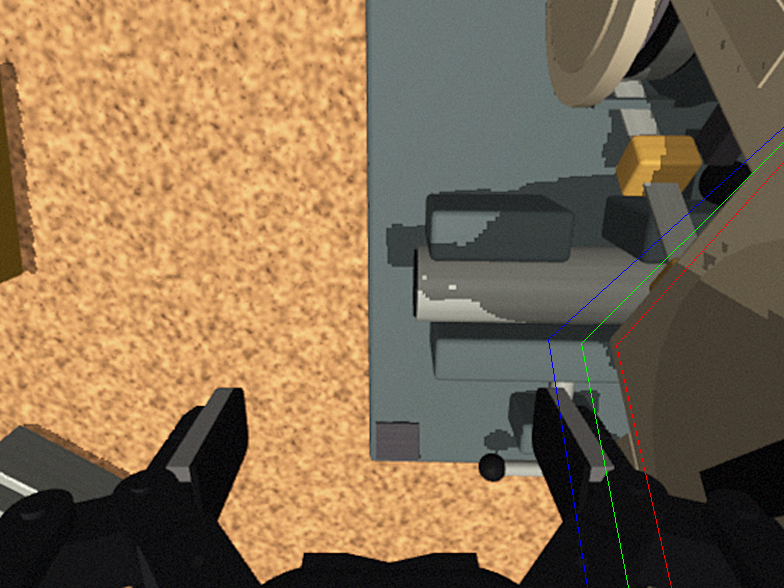

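Call:
{"api": "apply_moves", "payload": {"commands": "0 -10 0 0 0;0 -20 0 0 0;0 -30 -10 0 0;0 -40 -40 0 0;0 -40 -50 0 0;0 -40 -50 0 0;0 -30 -50 0 0;0 0 0 0 0;0 0 0 0 0;0 0 0 0 0"}}

```text
clock: 31.95
eef_pos: [0.5685, 0.3167, 0.3701]
orientation: [[0.997, -0.072, -0.002], [-0.072, -0.997, -0.003], [-0.002, 0.004, -1.0]]
wrist_force: [0.2, 0.1, 0.3]
opening: 0.997
```

```bash
python3 ov.py o2; python3 ang.py; python3 - <<'E'
from ov import *
T=read_camera('top');cv2.imwrite('pics/o2_t.png',np.hstack([draw(T,[],(190,140,320,290),3),draw(T,[0,.1,.2],(190,140,320,290),3)]))
print(arm.get_state()['clock'],arm.get_state()['wrist_force'])
E
```

```text
side [293.7, 224.3] 0.71 theta 0.001 res 3.5 closed at [291.7 221.4]
32.4 [ 3.10237190e-01 -3.68038665e-01 -2.95170592e-04]
```

View pics/o2_s.png

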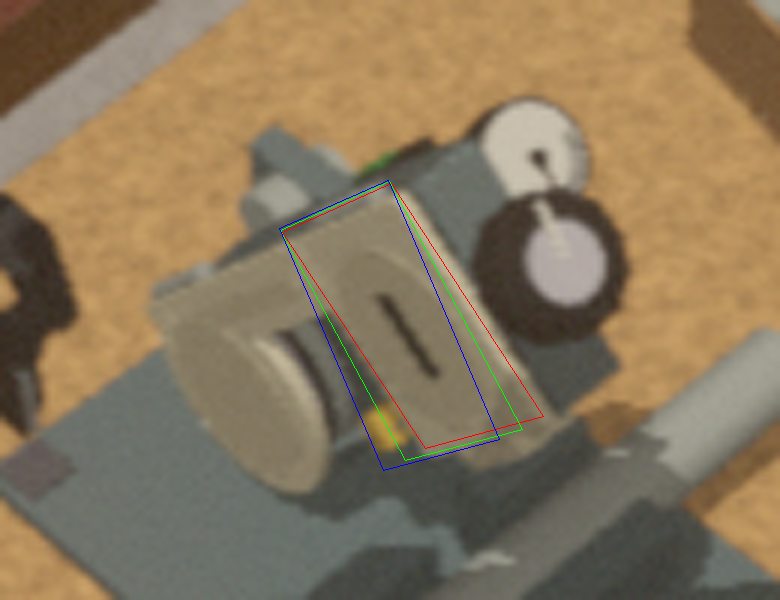

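View pics/o2_t.png

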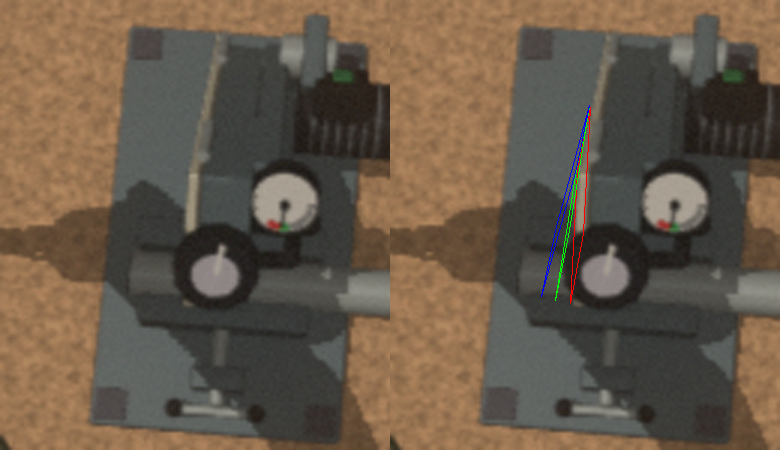

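View pics/o2_w.png

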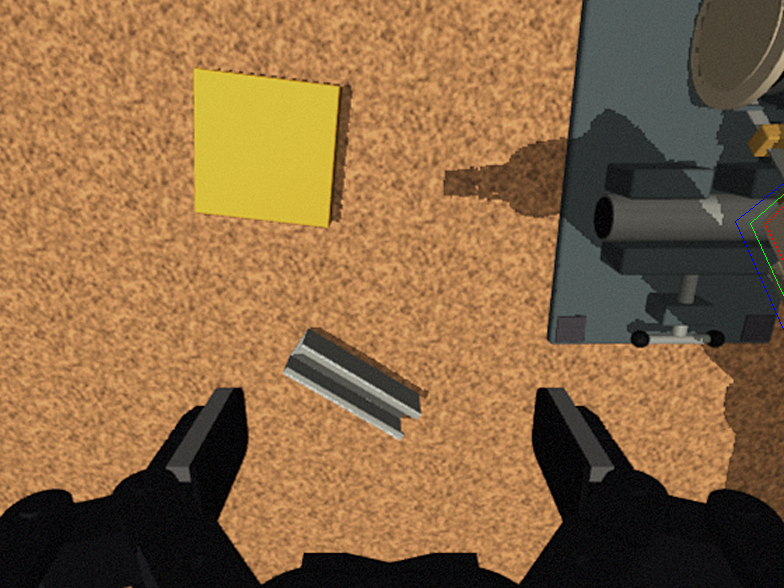

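Call:
{"api": "apply_moves", "payload": {"commands": "0 0 -40 0 0;0 0 -40 0 0;-2 35 0 0 0;-3 45 0 0 0;-3 50 0 0 0;-3 50 0 0 0;-3 50 0 0 0;-3 30 0 0 0;-2 19 0 0 0;0 0 0 0 0"}}

```text
clock: 33.65
eef_pos: [0.5302, 0.0412, 0.4521]
orientation: [[0.997, -0.071, 0.0], [-0.071, -0.997, -0.0], [0.0, 0.0, -1.0]]
wrist_force: [0.5, 0.9, -0.5]
opening: 1.001
```

```bash
python3 - <<'E'
from ov import *
from ndl import needle
W=read_camera('wrist');save(W,'w20');b=needle(W);print(b[3],b[1:3],arm.get_state()['clock'],arm.get_state()['eef_pos'])
cv2.imwrite('pics/o3.png',draw(W,[0,.1],(150,0,410,260),2.3))
E
```

```text
1.6217764350453177 (np.float64(-1.0), np.float64(3.0)) 33.7 [0.53025136 0.04287472 0.45199982]
```

View pics/w20.png

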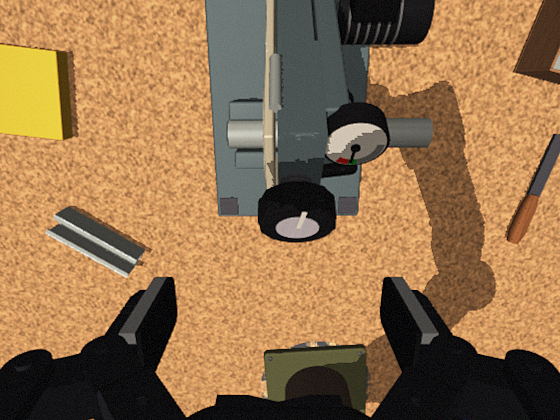

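View pics/o3.png

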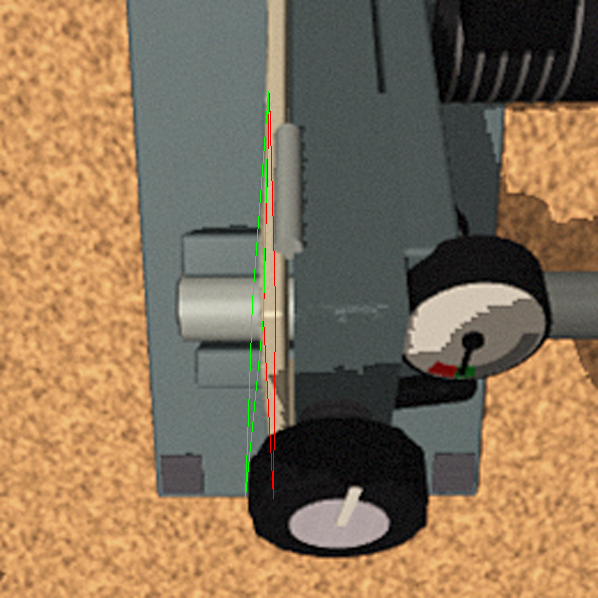

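Call:
{"api": "apply_moves", "payload": {"commands": "0 -50 0 0 0;0 -60 0 0 0;-3 -45 0 0 0;0 0 30 0 0;0 0 50 0 0;0 0 60 0 0;0 0 60 0 0;0 0 50 0 0;0 0 36 0 0;0 0 0 0 0"}}

```text
clock: 34.95
eef_pos: [0.5356, 0.1983, 0.1634]
orientation: [[0.998, -0.066, -0.006], [-0.066, -0.998, -0.001], [-0.006, 0.002, -1.0]]
wrist_force: [0.8, 0.9, 0.6]
opening: 1.002
```

Call:
{"api": "apply_moves", "payload": {"commands": "0 15 0 0 0;0 20 0 0 0;0 15 0 0 0;0 8 0 0 0;0 6 0 0 0;0 5 0 0 0;0 4 0 0 0;0 3 0 0 0;0 0 0 0 0;0 0 0 0 0"}}

```text
clock: 36.2
eef_pos: [0.5329, 0.1278, 0.1666]
orientation: [[0.998, -0.064, 0.002], [-0.064, -0.998, 0.009], [0.002, -0.009, -1.0]]
wrist_force: [-0.6, 11.3, 0.1]
opening: 0.996
```

```bash
python3 - <<'E'
from h import *
s=arm.get_state();print(s['clock'],s['eef_pos'],s['orientation'],s['wrist_force'],s['ft_torque'])
E
```

```text
36.2 [0.53294092 0.12784659 0.16660836] [[ 0.99793049 -0.06425483  0.00245971]
 [-0.06427386 -0.99789474  0.00865769]
 [ 0.00189823 -0.00879786 -0.9999595 ]] [-0.61363662 11.27084696  0.07801748] [ 1.73190076  0.17724974 -0.13628211]
```

Call:
{"api": "apply_moves", "payload": {"commands": "0 4 0 0 0;0 4 0 0 0;0 2 0 0 0;0 0 0 0 0;0 0 0 0 0;0 -10 0 0 0;0 -20 0 0 0;0 -20 0 0 0;0 -20 -20 0 0;0 -20 -30 0 0"}}

```text
clock: 37.45
eef_pos: [0.5375, 0.2016, 0.2155]
orientation: [[0.998, -0.069, -0.002], [-0.069, -0.998, -0.001], [-0.002, 0.002, -1.0]]
wrist_force: [0.1, 0.9, -0.1]
opening: 1.002
```

Call:
{"api": "apply_moves", "payload": {"commands": "0 -30 -40 0 0;0 -30 -40 0 0;0 -30 -40 0 0;0 -30 -40 0 0;0 0 0 0 0;0 0 0 0 0;0 0 0 0 0;0 0 0 0 0;0 0 0 0 0;0 0 0 0 0"}}

```text
clock: 38.7
eef_pos: [0.5465, 0.3204, 0.3758]
orientation: [[0.998, -0.07, -0.0], [-0.07, -0.998, -0.0], [-0.0, 0.0, -1.0]]
wrist_force: [0.1, 0.8, 0.3]
opening: 1.001
```

```bash
python3 ov.py o4; python3 - <<'E'
from h import *
T=read_camera('top');save(T,'t_end')
cv2.imwrite('pics/t_endz.png',cv2.resize(T['color'][90:330,90:450,::-1],None,fx=2.2,fy=2.2,interpolation=cv2.INTER_CUBIC))
s=arm.get_state();print(s['clock'],s['eef_pos'],s['wrist_force'])
E
```

```text
38.85 [0.54653968 0.32051442 0.37588618] [ 0.55633289 -0.51508639 -0.33985727]
```

View pics/o4_s.png

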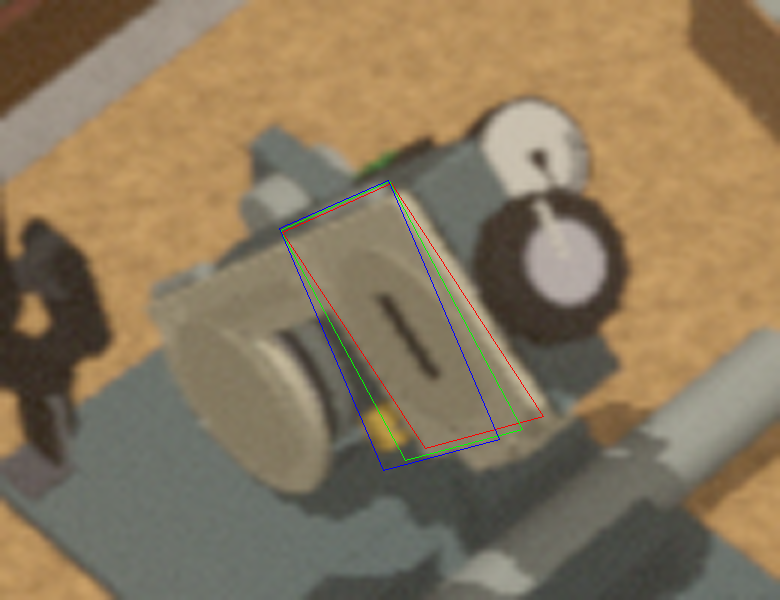

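View pics/t_endz.png

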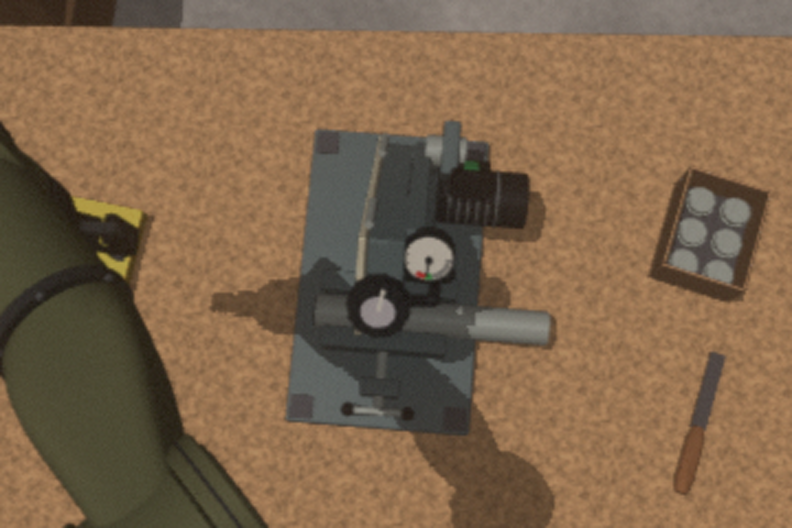

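```bash
python3 -c "
from cell import arm
print(arm.finish_job(),arm.get_state()['clock'])"
```

```text
the job is handed in; nothing more can be done
the job is handed in; nothing more can be done
```

I wound the wheel until the needle stood in the green, then swung the cover shut and pressed it home. I handed in with the clock at about 39 s of the 64 s allowed.

**Tension:** I wound in six strokes, gripping across the wheel, and stopped near the middle of the green band. The needle read about 1.56–1.62, so the wheel stands at about 3.1–3.25. All readings up to then were below the red. The last camera views still show it in the green.

**Cover:** I pushed it with the back of an open finger and pressed it at three spots, with up to about 34 N at the wrist. It stopped on the same plane each time. After the last press the side picture showed it unchanged and free of the gripper.

**Bench and robot:** The carton, file and strut look untouched in the pictures. The yellow blade box is partly hidden by the arm in the last top picture, and looked undisturbed in the earlier wrist view. The gripper was clear of everything, with force near zero.

**Not fully certain:**
- **Latch:** there is no direct reading of it, and the camera views disagreed slightly. The side view put the cover at about 0, or just under. The wrist view put it at about 0.05, a view that is sensitive to the saw's estimated heading. I took it as shut because of the repeated hard stop.
- **Force on the cover:** the part touching it was probably higher up the finger than the tip. That peak stayed under the 40 N limit for the gripper's body.

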